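Refill a spray can at the paddock filling station

TASK

Turn the pressure regulator knob on the filling station clockwise until its white pointer line stands on the long, broad index mark, and let go of it. Then take the short bare-aluminium refill can, set it upright in the filling station's sprung ring cradle, push it straight down until the cradle is fully compressed, and finish while still holding it pressed down there: do not let go, the can is filling. Leave the other things on the bench where they are.

Things in the scene. Friction and masses are not known exactly. Their poses are not given: they have to be found in the camera images.
- station: Filling station, fixed to the bench at a varying place and yaw: low grey steel housing 190 (its x) by 300 (y) by 55 mm high. Origin: centre of its underside; z up; its -x side faces the robot. On its deck, in its frame: sprung ring cradle, axis x 0, y +78 mm; regulator knob, axis x -25, y -92 mm; flush gauge at x 48, y -32, 64 mm high, its needle follows the knob. Two pipes leave its +x side.
- cradle_seat (a point): Centre of the cradle's flat seat, on which the can's foot stands; sinks with the ring: 90 mm above the bench free, 76 mm fully down. The ring is an aluminium plate 108 mm across on three bolts with coil springs (bolt heads 96 mm above the bench), and the seat has a 32 mm hole, in which the fixed brass filling nozzle stands; this goes into the can's hollow foot without touching.
- cradle_mouth (a point): Centre of the mouth of the steel cup on the cradle's ring, 18 mm above the seat; sinks with the ring. The cup is 58 mm wide inside up to 10 mm above the seat, then flares to about 68 mm at the mouth (75 mm outside).
- cradle (a joint): How far the ring cradle is pressed down, m: 0 free, 0.014 fully compressed (hard stop). Its springs push up with about 7 N at 0 and 13 N at 0.014, so the can's weight (1 to 2 N) does not move it; it springs back when let go.
- regulator (a joint): Angle of the regulator knob, rad, growing as it turns clockwise seen from above; range 0 to 4.71. The pointer line stands on the index mark at 2.618. It starts between 1.3 and 2.1, so it is turned clockwise by 0.5 to 1.3 rad. It stays where it is left (friction 0.06 N m).
- regulator_grip (a point): On the vertical axis of the regulator knob, at the height to grip, 82 mm above the bench. The knob is a black fluted cylinder 41 mm across from 64 to 92 mm above the bench, on a skirt 53 mm across whose top is 64 mm above the bench. A white line on its top and skirt is the pointer.
- regulator_pointer (a point): Outer end of the knob's white pointer line, on the edge of the skirt, 26.5 mm from the knob's axis; turns with the knob.
- index_mark (a point): Middle of the index mark, 34 mm from the knob's axis: the one long, broad black bar (11 by 4 mm; the other scale marks are short thin ticks) on the round aluminium plate around the knob, on its far side, slightly right of straight ahead as seen from the station's -x side.
- can: The refill can: the short, bare aluminium spray can, 53 mm diameter, 154 mm high. Straight cylinder up to 130 mm, rounded shoulder to 139 mm, then a crimp ring 33 mm across and a black push button 21 mm across. No cap. Hollow foot (41 mm wide, 10 mm deep). 0.1 to 0.2 kg. Origin: centre of its underside; z up. Stands left of the station, its place swapped at random with the black can's.
- can_grip (a point): Point on the can's axis 110 mm above its underside, in the upper straight part of it, a good height to grip it from above.
- spraycan: Bystander: ordinary tall spray can, black and grey, 66 mm diameter, 185 mm high, domed top with a cap. Origin: centre of its underside.
- fuelpump: Bystander: fuel pump, a white cylinder 43 mm across standing on a round steel flange 82 mm across, 108 mm high. Origin: centre of its underside.
- wrench: Bystander: combination wrench 160 mm long, 8 mm thick, lying flat between the two can places. Origin: its middle, on the bench; x along it.
- socket: Bystander: deep socket standing on end, 28 mm across, 60 mm high. Origin: centre of its underside.
- screwdriver: Bystander: screwdriver 190 mm long, 26 mm thick, lying flat. Origin: its middle, on the bench; x along it.
Not all that is in view belongs to the job. Leave any orange, pink or red look-alike of the can alone.

How it is judged:
By the outcome, as a careful person would: the job done as asked, in the order asked, and still so for the second after the job is handed in, while the arm keeps its last pose, push and grip.
It also fails if it takes over 64 s, if anything falls off the work surface, if the arm or the gripper's body presses on something with over 40 N, if the wrist force passes 120 N, or if a joint passes its speed limit or range.

ROBOT

A 7-joint arm with a two-finger parallel gripper is mounted at the origin on the work surface. World frame = base frame: x ahead of the robot, y to its left, z up, the work surface at z = 0. Lengths are in m, angles in rad, forces in N, time in s.
With the tool pointing down it reaches from about 0.425 to 0.875 m from the base axis. Payload 4.7 kg.
Tool frame: the origin (TCP) lies midway between the tips of the shut fingers; the grasp point (between the pads) lies 19 mm behind it (env.grasp_offset is the distance from the TCP to the grasp point, in m); z points along the fingers, y is the line along which they close (so a half turn about z gives the same grasp; the last joint's range is limited). The gripper opens to 85 mm and grips with 20 to 120 N. Pads are 22 mm wide; open, the fingers measure 114 mm over their backs; the gripper's body (76 mm by 85 mm) begins 54 mm behind the grasp point. The pads swing forward as they close: fully open they stand 13 mm farther back than shut.
Start: joints at [-1.191, 0.321, -0.07, 1.45, 0.023, 1.371, -0.057], TCP at [0.233, 0.607, 0.231] pointing down, gripper open.
Joint ranges: [-2.86, 2.86], [-0.3, 2.09], [-1.38, 1.24], [0.06, 2.45], [-1.56, 4.7], [0.09, 2.05], [-2.69, 2.69]. Speed limits (rad/s): [2.57, 2.57, 3.14, 3.14, 3.14, 3.14, 3.14].

INTERFACE

Orientations are given as a unit quaternion [w, x, y, z].
In Python, from cell import env, viewer, ticket gives the robot as it stands.
- The arm moves only by the tool drive_tool, never from a script. Its argument "commands" is a list of rows, each an object of numbers: "dx", "dy", "dz": the shift along the world's x, y, z in cm; "rx", "ry", "rz": the turn, a rotation vector about the world's x, y, z in degrees; "claw": the opening, from 0 (shut) to 1 (fully open). A call has 1 to 8 rows; each row is the pose to reach, as a shift and turn from the pose commanded when the call began; what a row does not reach only later rows make up. A row lasts 1/10 s, in which the tool goes at most 50 mm and 8.59 degrees, less where a joint would pass 70% of its speed; a pose out of reach is approached as far as the arm can. A call with a gripper value outside its range is refused whole. The fingers move at their own pace and stop on an object; "newtons" is the grip in N (left out, the last holds). Time passes only in rows, so rows that repeat a pose let the fingers close. It gives the time, the measured TCP pose, the force, the opening and the grip force at its end, in the units of the state.
- env.read_state(): the state, without advancing time (a new reading comes with each control period).
- viewer.camera(name): name is "side" or "top"; returns (picture, depth): 480x640x3 uint8, red, green, blue; 480x640 float32, m along the optical axis (not along the pixel's ray), 0 where there is no reading.
- viewer.camera_info(name): a dict with "fx", "fy", "cx", "cy" (pixels), "origin" and "rotation" of the camera in the world. Camera axes: x right, y up, looking along -z (the intrinsics and any distortion apply to the point x, -y, -z); pixel columns grow to the right and rows downward; lengths in m; the calibration is good to about 2 mm. A picture is of the moment at which its call begins. camera_info takes no time and is no camera call.
- ticket.sign_off(): hands the job in; it is judged then, once.
The state is a dict: "t": time; "qpos": joint angles; "qvel": joint speeds; "tau": joint torques, N m; "tcp_pos": TCP position; "tcp_rot": TCP orientation; "wrist_force": force on the tool from outside, world axes, zero at the start; "wrist_torque": the same for the moment, N m; "gripper_width": finger opening in m; "gripper_force": force on a finger pad.
Only numpy, scipy, OpenCV 4.12 (cv2) and the standard library are available. Lean on these libraries where they do the work, as an engineer would, in place of code of your own. Each camera call takes 0.05 s, during which the arm holds its last target. There are 200 camera calls.

## Working session

There is one attempt and no reset: what is moved stays moved. The work goes in short steps, Python scripts to look and compute and a tool call to move; the robot and the scene stay as the last step left them, time stands still between calls to the robot, and variables do not carry over. Pictures are saved under pics/ and viewed, at most 10 in all, crops included, and the job is handed in when it is done.

Besides the shell and the picture viewer there is one more tool, called as a command line: name --argument value ..., lists and objects as JSON in quotes. drive_tool: Moves the arm, as the interface text tells. Its arguments: {"type":"object","properties":{"commands":{"type":"array"},"newtons":{"type":"number"}},"required":["commands"]}

```bash
mkdir -p pics; cat > h.py <<'E'
import numpy as np, cv2
from cell import env, viewer, ticket
def snap(n):
    p,d=viewer.camera(n); i=viewer.camera_info(n); np.savez(f'{n}.npz',p=p,d=d); return p,d,i
def world(i,u,v,dep):
    u,v,dep=map(np.asarray,(u,v,dep))
    c=np.stack([(u-i['cx'])/i['fx']*dep,-(v-i['cy'])/i['fy']*dep,-dep],-1)
    return c@np.array(i['rotation']).T+np.array(i['origin'])
def plane(i,u,v,z):
    o=np.array(i['origin']); w=world(i,u,v,1.0)-o
    return o+w*((z-o[2])/w[...,2])[...,None]
E
python3 - <<'E'
from h import *
for n in('top','side'):
    p,d,i=snap(n); cv2.imwrite(f'pics/{n}0.png',p[...,::-1]); print(n,i,(d>0).mean())
s=env.read_state(); print(s['t'],s['tcp_pos'],s['tcp_rot'],s['gripper_width'],env.grasp_offset)
E
```

```text
top {'fx': 469.37774697360817, 'fy': 469.37774697360817, 'cx': 324.0827609767064, 'cy': 242.3854783533022, 'origin': array([0.45367952, 0.090236  , 1.16836063]), 'rotation': array([ 0.71085967,  0.02528949, -0.01537998, -0.70271077])} 0.995947265625
side {'fx': 472.29706197317773, 'fy': 472.29706197317773, 'cx': 319.0701026160223, 'cy': 242.1773323181916, 'origin': array([0.3821091 , 0.89876868, 0.61942888]), 'rotation': array([-0.07100627, -0.0487216 ,  0.47775269,  0.87426351])} 0.9958430989583333
0.1 [0.23234582 0.60651918 0.23030051] [-1.27225070e-04  1.81858418e-01  9.83324314e-01 -8.90737886e-04] 0.08552589831189483 0.0187
```

View pics/top0.png

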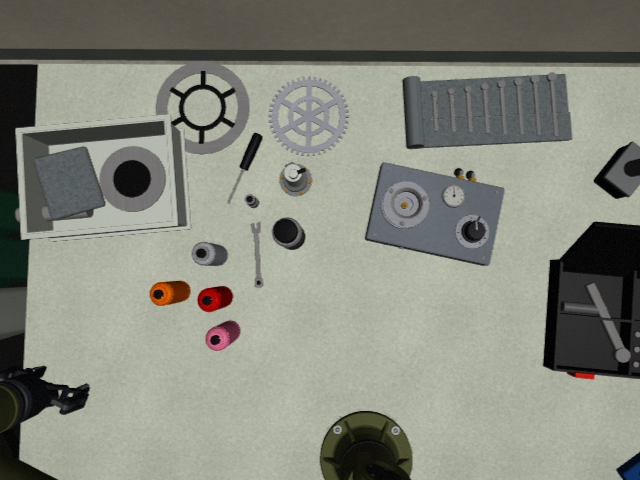

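View pics/side0.png

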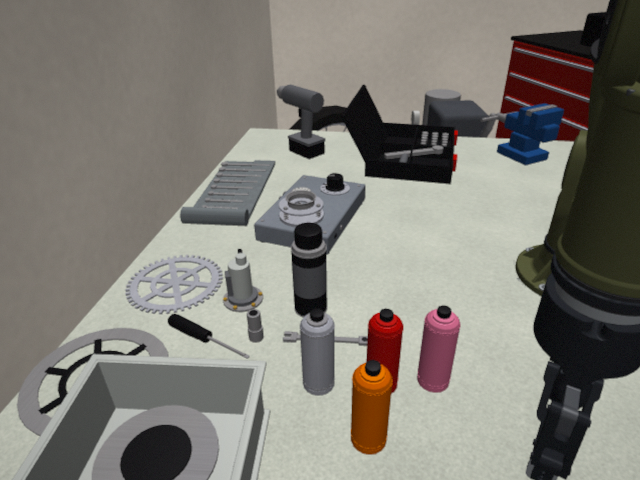

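The top view shows the station: cradle at (404,205), knob at (473,231), gauge at (454,195). The bare can is at (205,254), with the red can at (212,299) just below it, the wrench at (257,255) and the black can at (289,232). Next I'll measure these and crop the knob.

```bash
python3 - <<'E'
s=open('h.py').read().replace("c@np.array(i['rotation']).T","c@R.from_quat(np.roll(i['rotation'],-1)).as_matrix().T").replace("import numpy as np, cv2","import numpy as np, cv2\nfrom scipy.spatial.transform import Rotation as R")
open('h.py','w').write(s)
E
cat > m.py <<'E'
from h import *
i=viewer.camera_info('top'); z=np.load('top.npz'); p,d=z['p'],z['d']
v,u=np.mgrid[:480,:640]; W=world(i,u,v,d)
H=W[...,2]
print('bench z',np.median(H[300:400,250:350]))
def blob(name,box,lo,hi,zp=None):
    x0,y0,x1,y1=box; m=((H[y0:y1,x0:x1]>lo)&(H[y0:y1,x0:x1]<hi)).astype(np.uint8)
    n,l,st,c=cv2.connectedComponentsWithStats(m); k=1+np.argmax(st[1:,4]); q=W[y0:y1,x0:x1][l==k]
    cs,_=cv2.findContours((l==k).astype(np.uint8),0,1); (cx,cy),r=cv2.minEnclosingCircle(max(cs,key=len))
    hz=np.median(q[:,2]); C=plane(i,cx+x0,cy+y0,hz); print(name,len(q),'pix',cx+x0,cy+y0,'circ',C.round(4),'r',round(r*(i['origin'][2]-hz)/i['fx'],4),'mean',q.mean(0).round(4)); return q
blob('deck',(350,150,520,280),.045,.062)
m=((H>.045)&(H<.062)).astype(np.uint8); m[:,:350]=0;m[:,515:]=0;m[:150]=0;m[275:]=0
cs,_=cv2.findContours(m,0,1); c=max(cs,key=cv2.contourArea); r=cv2.minAreaRect(c); bp=cv2.boxPoints(r)
B=plane(i,bp[:,0],bp[:,1],.055); print('deck box',B.round(4).tolist(),B.mean(0)); print(np.linalg.norm(B-np.roll(B,-1,0),axis=1))
blob('knob',(445,205,500,255),.085,.1)
blob('ringplate',(370,170,440,240),.08,.093)
blob('cup',(370,170,440,240),.1,.115)
blob('cantop',(185,235,235,275),.12,.16)
blob('canbtn',(185,235,235,275),.145,.165)
blob('red',(185,280,240,320),.12,.17)
blob('black',(265,210,310,255),.15,.2)
blob('orange',(140,275,195,310),.12,.2); blob('pink',(195,318,245,352),.12,.2)
E
python3 m.py; python3 - <<'E'
import numpy as np,cv2
p=np.load('top.npz')['p'][...,::-1]
a=cv2.resize(p[200:260,440:505],None,fx=8,fy=8,interpolation=2); b=cv2.resize(p[175:235,372:437],None,fx=5,fy=5)
o=np.zeros((480,520+280,3),np.uint8); o[:480,:520]=a; b=cv2.resize(p[175:235,372:437],(280,258)); o[:258,520:]=b
cv2.imwrite('pics/crop1.png',o)
E
```

```text
bench z 0.0010922068322751777
deck 7393 pix 435.4057159423828 213.59988403320312 circ [ 0.5891 -0.1573  0.056 ] r 0.1743 mean [ 0.585  -0.1665  0.056 ]Traceback (most recent call last):
  File "m.py", line 14, in <module>
    B=plane(i,bp[:,0],bp[:,1],.055); print('deck box',B.round(4).tolist(),B.mean(0)); print(np.linalg.norm(B-np.roll(B,-1,0),axis=1))
  File "h.py", line 11, in plane
    o=np.array(i['origin']); w=world(i,u,v,1.0)-o
                               ~~~~~^^^^^^^^^^^
  File "h.py", line 8, in world
    c=np.stack([(u-i['cx'])/i['fx']*dep,-(v-i['cy'])/i['fy']*dep,-dep],-1)
    raise ValueError('all input arrays must have the same shape')
ValueError: all input arrays must have the same shape
```

View pics/crop1.png

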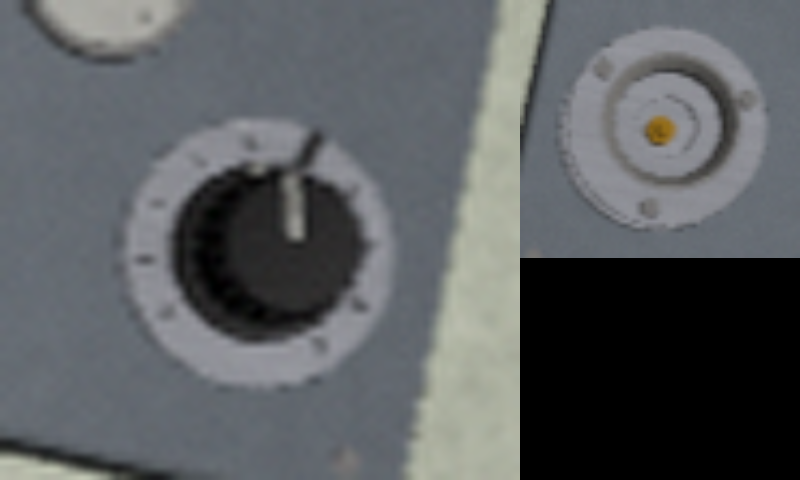

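The crop shows the pointer on the knob top running from (295,240) to (290,170), nearly straight up, with its skirt end at (258,168). The index bar is at (311,150), and the plate centre is around (260,252), so the knob needs about 30° clockwise.

```bash
sed -i 's/u,v,dep=map(np.asarray,(u,v,dep))/u,v,dep=np.broadcast_arrays(u,v,dep)/' h.py
cat >> m.py <<'E'
# grow accurate station pose: line through cradle and knob
px=lambda a,b:(440+(a+.5)/8-.5,200+(b+.5)/8-.5)
for n,(a,b),h in (('mark',(311,150),.057),('skirt tip',(258,168),.064),('top line out',(290,170),.092),('top line in',(295,240),.092),('plate c',(260,252),.057),('knobtop c',(297,240),.092)):
    print(n,plane(i,*px(a,b),h).round(4))
x,y=B.mean(0)[:2]
E
python3 m.py
```

```text
bench z 0.0010922068322751777
deck 7393 pix 435.4057159423828 213.59988403320312 circ [ 0.5891 -0.1573  0.056 ] r 0.1743 mean [ 0.585  -0.1665  0.056 ]
deck box [[0.5273, 0.009, 0.055], [0.7144, -0.0302, 0.055], [0.652, -0.3253, 0.055], [0.4668, -0.2837, 0.055]] [ 0.59011903 -0.15755529  0.055     ]
[0.19110387 0.30161177 0.18980239 0.29890156]
knob 273 pix 475.97058868408203 230.5 circ [ 0.5466 -0.2416  0.0929] r 0.0222 mean [ 0.5473 -0.2414  0.0927]
ringplate 691 pix 405.7723045349121 203.87311553955078 circ [ 0.6067 -0.0816  0.0907] r 0.0536 mean [ 0.6033 -0.0787  0.0905]
cup 326 pix 407.1666679382324 202.5 circ [ 0.6075 -0.0821  0.107 ] r 0.0367 mean [ 0.6093 -0.084   0.1067]
cantop 465 pix 204.21153831481934 253.46153831481934 circ [0.4855 0.3686 0.1393] r 0.027 mean [0.4858 0.3683 0.1405]
canbtn 104 pix 201.62096786499023 253.09677505493164 circ [0.4858 0.3703 0.1537] r 0.0153 mean [0.4855 0.3718 0.152 ]
red 471 pix 209.90361404418945 299.641565322876 circ [0.3846 0.3533 0.1394] r 0.0273 mean [0.385  0.3533 0.1407]
black 620 pix 286.1000003814697 231.5 circ [0.5323 0.1846 0.1849] r 0.0306 mean [0.5326 0.1843 0.177 ]
orange 478 pix 162.5 293.5 circ [0.3966 0.4581 0.1392] r 0.028 mean [0.3967 0.4583 0.1404]
pink 483 pix 217.7865161895752 337.8202247619629 circ [0.3022 0.3339 0.1396] r 0.028 mean [0.3017 0.3337 0.1404]
mark [ 0.5788 -0.2587  0.057 ]
skirt tip [ 0.5725 -0.2409  0.064 ]
top line out [ 0.569  -0.2417  0.092 ]
top line in [ 0.5489 -0.2429  0.092 ]
plate c [ 0.5483 -0.2435  0.057 ]
knobtop c [ 0.5489 -0.2435  0.092 ]
```

Every measurement fits the given sizes: knob at (0.547,-0.2425), cradle at (0.607,-0.0816), can at (0.4855,0.369), station yaw -11.8°. The turn is about 30.5° clockwise. I'll move to the knob now.

drive_tool --commands '[{"dx": 21.8,"dy": -33.7,"dz": 3,"rz": -39,"claw": 1},{"dx": 21.8,"dy": -33.7,"dz": 3,"rz": -39,"claw": 1},{"dx": 21.8,"dy": -33.7,"dz": 3,"rz": -39,"claw": 1},{"dx": 21.8,"dy": -33.7,"dz": 3,"rz": -39,"claw": 1},{"dx": 21.8,"dy": -33.7,"dz": 3,"rz": -39,"claw": 1},{"dx": 21.8,"dy": -33.7,"dz": 3,"rz": -39,"claw": 1},{"dx": 21.8,"dy": -33.7,"dz": 3,"rz": -39,"claw": 1},{"dx": 21.8,"dy": -33.7,"dz": 3,"rz": -39,"claw": 1}]'

```text
invalid input at $.commands[0]: expected keys dx, dy, dz, rx, ry, rz, claw
```

drive_tool --commands '[{"dx": 21.8,"dy": -33.7,"dz": 3,"rx": 0,"ry": 0,"rz": -39,"claw": 1},{"dx": 21.8,"dy": -33.7,"dz": 3,"rx": 0,"ry": 0,"rz": -39,"claw": 1},{"dx": 21.8,"dy": -33.7,"dz": 3,"rx": 0,"ry": 0,"rz": -39,"claw": 1},{"dx": 21.8,"dy": -33.7,"dz": 3,"rx": 0,"ry": 0,"rz": -39,"claw": 1},{"dx": 21.8,"dy": -33.7,"dz": 3,"rx": 0,"ry": 0,"rz": -39,"claw": 1},{"dx": 21.8,"dy": -33.7,"dz": 3,"rx": 0,"ry": 0,"rz": -39,"claw": 1},{"dx": 21.8,"dy": -33.7,"dz": 3,"rx": 0,"ry": 0,"rz": -39,"claw": 1},{"dx": 21.8,"dy": -33.7,"dz": 3,"rx": 0,"ry": 0,"rz": -39,"claw": 1}]'

```text
t: 0.9
tcp_pos: [0.4497, 0.2701, 0.2611]
tcp_rot: [-0.0, 0.5, 0.866, -0.0]
wrist_force: [0.2, 0.8, 0.6]
gripper_width: 0.0851
gripper_force: 0.0
```

drive_tool --commands '[{"dx": 9.7,"dy": -51.3,"dz": 0,"rx": 0,"ry": 0,"rz": -39,"claw": 1},{"dx": 9.7,"dy": -51.3,"dz": 0,"rx": 0,"ry": 0,"rz": -39,"claw": 1},{"dx": 9.7,"dy": -51.3,"dz": 0,"rx": 0,"ry": 0,"rz": -39,"claw": 1},{"dx": 9.7,"dy": -51.3,"dz": 0,"rx": 0,"ry": 0,"rz": -39,"claw": 1},{"dx": 9.7,"dy": -51.3,"dz": 0,"rx": 0,"ry": 0,"rz": -39,"claw": 1},{"dx": 9.7,"dy": -51.3,"dz": 0,"rx": 0,"ry": 0,"rz": -39,"claw": 1},{"dx": 9.7,"dy": -51.3,"dz": 0,"rx": 0,"ry": 0,"rz": -39,"claw": 1},{"dx": 9.7,"dy": -51.3,"dz": 0,"rx": 0,"ry": 0,"rz": -39,"claw": 1}]'

```text
t: 1.7
tcp_pos: [0.5233, -0.1229, 0.2611]
tcp_rot: [-0.0, 0.76, 0.65, 0.0]
wrist_force: [0.9, 0.6, 0.5]
gripper_width: 0.0855
gripper_force: 0.0
```

drive_tool --commands '[{"dx": 2.4,"dy": -12.0,"dz": 0,"rx": 0,"ry": 0,"rz": 0,"claw": 0.8},{"dx": 2.4,"dy": -12.0,"dz": 0,"rx": 0,"ry": 0,"rz": 0,"claw": 0.8},{"dx": 2.4,"dy": -12.0,"dz": 0,"rx": 0,"ry": 0,"rz": 0,"claw": 0.8},{"dx": 2.4,"dy": -12.0,"dz": -5,"rx": 0,"ry": 0,"rz": 0,"claw": 0.8},{"dx": 2.4,"dy": -12.0,"dz": -10,"rx": 0,"ry": 0,"rz": 0,"claw": 0.8},{"dx": 2.4,"dy": -12.0,"dz": -14,"rx": 0,"ry": 0,"rz": 0,"claw": 0.8},{"dx": 2.4,"dy": -12.0,"dz": -17,"rx": 0,"ry": 0,"rz": 0,"claw": 0.8},{"dx": 2.4,"dy": -12.0,"dz": -19.6,"rx": 0,"ry": 0,"rz": 0,"claw": 0.8}]'

```text
t: 2.5
tcp_pos: [0.5463, -0.2404, 0.0626]
tcp_rot: [-0.001, 0.76, 0.65, -0.001]
wrist_force: [0.3, -0.2, 0.7]
gripper_width: 0.0683
gripper_force: 0.0
```

drive_tool --commands '[{"dx": 0,"dy": 0,"dz": 0,"rx": 0,"ry": 0,"rz": 0,"claw": 0.6},{"dx": 0,"dy": 0,"dz": 0,"rx": 0,"ry": 0,"rz": 0,"claw": 0.5},{"dx": 0,"dy": 0,"dz": 0,"rx": 0,"ry": 0,"rz": 0,"claw": 0.4},{"dx": 0,"dy": 0,"dz": 0,"rx": 0,"ry": 0,"rz": 0,"claw": 0.3},{"dx": 0,"dy": 0,"dz": 0,"rx": 0,"ry": 0,"rz": 0,"claw": 0.3},{"dx": 0,"dy": 0,"dz": 0,"rx": 0,"ry": 0,"rz": 0,"claw": 0.3}]' --newtons 25

```text
t: 3.1
tcp_pos: [0.5473, -0.2411, 0.0659]
tcp_rot: [0.0, 0.76, 0.65, 0.0]
wrist_force: [-4.3, 0.5, 2.1]
gripper_width: 0.0402
gripper_force: 27.1
```

drive_tool --commands '[{"dx": 0,"dy": 0,"dz": 0,"rx": 0,"ry": 0,"rz": -5,"claw": 0.3},{"dx": 0,"dy": 0,"dz": 0,"rx": 0,"ry": 0,"rz": -10,"claw": 0.3},{"dx": 0,"dy": 0,"dz": 0,"rx": 0,"ry": 0,"rz": -15,"claw": 0.3},{"dx": 0,"dy": 0,"dz": 0,"rx": 0,"ry": 0,"rz": -20,"claw": 0.3},{"dx": 0,"dy": 0,"dz": 0,"rx": 0,"ry": 0,"rz": -25,"claw": 0.3},{"dx": 0,"dy": 0,"dz": 0,"rx": 0,"ry": 0,"rz": -29,"claw": 0.3},{"dx": 0,"dy": 0,"dz": 0,"rx": 0,"ry": 0,"rz": -30.5,"claw": 0.3},{"dx": 0,"dy": 0,"dz": 0,"rx": 0,"ry": 0,"rz": -30.5,"claw": 0.3}]'

```text
t: 3.9
tcp_pos: [0.5482, -0.2415, 0.066]
tcp_rot: [0.001, 0.904, 0.427, 0.001]
wrist_force: [-1.9, -0.3, 2.7]
gripper_width: 0.04
gripper_force: 27.2
```

drive_tool --commands '[{"dx": 0,"dy": 0,"dz": 0,"rx": 0,"ry": 0,"rz": 0,"claw": 0.5},{"dx": 0,"dy": 0,"dz": 0,"rx": 0,"ry": 0,"rz": 0,"claw": 0.8},{"dx": 0,"dy": 0,"dz": 0,"rx": 0,"ry": 0,"rz": 0,"claw": 0.8},{"dx": 0,"dy": 0,"dz": 4,"rx": 0,"ry": 0,"rz": 0,"claw": 0.8},{"dx": 0,"dy": 0,"dz": 9,"rx": 0,"ry": 0,"rz": 0,"claw": 0.8},{"dx": 0,"dy": 0,"dz": 14,"rx": 0,"ry": 0,"rz": 0,"claw": 0.8},{"dx": 0,"dy": 0,"dz": 19,"rx": 0,"ry": 0,"rz": 0,"claw": 0.8}]'

```text
t: 4.6
tcp_pos: [0.5473, -0.2408, 0.2572]
tcp_rot: [0.0, 0.904, 0.427, 0.0]
wrist_force: [1.2, 0.1, 0.8]
gripper_width: 0.0682
gripper_force: 0.0
```

drive_tool --commands '[{"dx": -5,"dy": 30,"dz": 0,"rx": 0,"ry": 0,"rz": 39,"claw": 1},{"dx": -5,"dy": 30,"dz": 0,"rx": 0,"ry": 0,"rz": 39,"claw": 1},{"dx": -5,"dy": 30,"dz": 0,"rx": 0,"ry": 0,"rz": 39,"claw": 1},{"dx": -5,"dy": 30,"dz": 0,"rx": 0,"ry": 0,"rz": 39,"claw": 1},{"dx": -5,"dy": 30,"dz": 0,"rx": 0,"ry": 0,"rz": 39,"claw": 1},{"dx": -5,"dy": 30,"dz": 0,"rx": 0,"ry": 0,"rz": 39,"claw": 1},{"dx": -5,"dy": 30,"dz": 0,"rx": 0,"ry": 0,"rz": 39,"claw": 1}]'

```text
t: 5.3
tcp_pos: [0.4959, 0.0673, 0.2551]
tcp_rot: [-0.001, 0.706, 0.709, 0.001]
wrist_force: [-1.1, -0.2, -0.7]
gripper_width: 0.0853
gripper_force: 0.0
```

```bash
python3 - <<'E'
from h import *
p,d,i=snap('top')
cv2.imwrite('pics/crop2.png',cv2.resize(p[200:260,440:505,::-1],None,fx=8,fy=8,interpolation=2))
s=env.read_state(); print(s['t'],s['tcp_pos'],s['tcp_rot'])
E
```

```text
5.35 [0.49665545 0.06404625 0.25512684] [-4.80493736e-04  7.06875123e-01  7.07338032e-01  4.87843777e-04]
```

View pics/crop2.png

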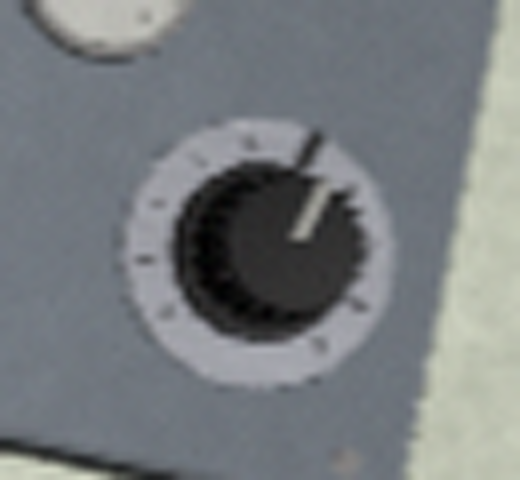

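The crop shows the white line running from (300,240) to (325,183), about 24°, and the bar at (311,150), about 27°. They're close, so I'll refine this with weighted fits.

```bash
cat > k.py <<'E'
from h import *
def measure():
    i=viewer.camera_info('top'); p=np.load('top.npz')['p']
    g=cv2.resize(p[200:260,440:505],None,fx=8,fy=8,interpolation=2).astype(int).mean(2)
    v,u=np.mgrid[:480,:520]; U=440+(u+.5)/8-.5; V=200+(v+.5)/8-.5
    # white line on knob top: bright inside top disc r<19 mm
    T=plane(i,U,V,.092); A=np.array([.5475,-.2428])
    m=(np.hypot(*(T[...,:2]-A).transpose(2,0,1))<.0185)&(g>100)
    q=T[m][:,:2]; w=g[m]-60; c=np.average(q,axis=0,weights=w); e=np.linalg.eigh(np.cov(q.T,aweights=w))[1][:,1]; e*=np.sign(e[0])
    print('line n',m.sum(),'c',c.round(4),'dir',np.degrees(np.arctan2(e[1],e[0])).round(2),'from axis',np.degrees(np.arctan2(*(c-A)[::-1])).round(2))
    P=plane(i,U,V,.057)
    r=np.hypot(*(P[...,:2]-A).transpose(2,0,1)); a=np.degrees(np.arctan2(P[...,1]-A[1],P[...,0]-A[0]))
    m=(r>.031)&(r<.0395)&(abs(a+27)<12)&(g<110); q=P[m][:,:2]; w=120-g[m]; c=np.average(q,axis=0,weights=w)
    e=np.linalg.eigh(np.cov(q.T,aweights=w))[1][:,1]; e*=np.sign(e[0])
    print('mark n',m.sum(),'c',c.round(4),'r',np.hypot(*(c-A)).round(4),'ang',np.degrees(np.arctan2(*(c-A)[::-1])).round(2),'dir',np.degrees(np.arctan2(e[1],e[0])).round(2))
    # aluminium plate centre at .056
    m=((g>125)&(r<.06)&(u<385)&(v>115)&(v<392)&(u>118)).astype(np.uint8)
    cs,_=cv2.findContours(m,0,1); C=max(cs,key=cv2.contourArea); (x,y),ax,_=cv2.fitEllipse(cv2.convexHull(C)); print('plate',x,y,ax,plane(i,440+(x+.5)/8-.5,200+(y+.5)/8-.5,.056).round(4))
measure()
E
python3 k.py
```

```text
line n 878 c [ 0.5567 -0.2475] dir -27.4 from axis -27.3
mark n 492 c [ 0.5791 -0.2584] r 0.0353 ang -26.19 dir -29.76
plate 258.73834228515625 252.4657745361328 (272.28857421875, 281.54248046875) [ 0.5483 -0.2434  0.056 ]
```

The pointer is at about -27.3° and the mark at about -26.5°, so the knob is set. Next I'll go above the bare can.

drive_tool --commands '[{"dx": -1.2,"dy": 31,"dz": 0,"rx": 0,"ry": 0,"rz": 50,"claw": 1},{"dx": -1.2,"dy": 31,"dz": 0,"rx": 0,"ry": 0,"rz": 50,"claw": 1},{"dx": -1.2,"dy": 31,"dz": 0,"rx": 0,"ry": 0,"rz": 50,"claw": 1},{"dx": -1.2,"dy": 31,"dz": 0,"rx": 0,"ry": 0,"rz": 50,"claw": 1},{"dx": -1.2,"dy": 31,"dz": 0,"rx": 0,"ry": 0,"rz": 50,"claw": 1},{"dx": -1.2,"dy": 31,"dz": 0,"rx": 0,"ry": 0,"rz": 50,"claw": 1},{"dx": -1.2,"dy": 31,"dz": 0,"rx": 0,"ry": 0,"rz": 50,"claw": 1},{"dx": -1.2,"dy": 31,"dz": 0,"rx": 0,"ry": 0,"rz": 50,"claw": 1}]'

```text
t: 6.15
tcp_pos: [0.4854, 0.3703, 0.2543]
tcp_rot: [0.0, 0.345, 0.939, -0.001]
wrist_force: [0.3, -0.8, -0.4]
gripper_width: 0.0851
gripper_force: 0.0
```

```bash
python3 - <<'E'
from h import *
s=env.read_state(); print(s['t'],s['tcp_pos'],s['tcp_rot'],s['gripper_width'])
# can in the stored side view (start, unobstructed): axis from left/right edges in rows
i=viewer.camera_info('side'); z=np.load('side.npz'); p,d=z['p'],z['d']
v,u=np.mgrid[:480,:640]; W=world(i,u,v,d); 
m=(u>295)&(u<340)&(v>300)&(v<400)&(W[...,2]>.02)&(W[...,2]<.12)&(np.hypot(W[...,0]-.4856,W[...,1]-.370)<.04)
q=W[m][:,:2]
from scipy.optimize import least_squares
r=least_squares(lambda c:np.hypot(*(q-c).T)-.0265,[.4856,.37],loss='soft_l1',f_scale=.002); print('side can axis',r.x,len(q))
z=np.load('top.npz');i=viewer.camera_info('top')
p,d=snap('top')[:2]; 
z=0
E
```

```text
6.15 [0.48544441 0.37027882 0.25432015] [ 1.18770659e-04  3.44874709e-01  9.38648512e-01 -6.25411070e-04] 0.08511320663536161
side can axis [0.48474334 0.37286791] 1501
```

drive_tool --commands '[{"dx": 0,"dy": 0.1,"dz": 0,"rx": 0,"ry": 0,"rz": 0,"claw": 1},{"dx": 0,"dy": 0.1,"dz": -4,"rx": 0,"ry": 0,"rz": 0,"claw": 1},{"dx": 0,"dy": 0.1,"dz": -7,"rx": 0,"ry": 0,"rz": 0,"claw": 1},{"dx": 0,"dy": 0.1,"dz": -10,"rx": 0,"ry": 0,"rz": 0,"claw": 1},{"dx": 0,"dy": 0.1,"dz": -12.5,"rx": 0,"ry": 0,"rz": 0,"claw": 1},{"dx": 0,"dy": 0.1,"dz": -14.5,"rx": 0,"ry": 0,"rz": 0,"claw": 1},{"dx": 0,"dy": 0.1,"dz": -16.3,"rx": 0,"ry": 0,"rz": 0,"claw": 1},{"dx": 0,"dy": 0.1,"dz": -16.3,"rx": 0,"ry": 0,"rz": 0,"claw": 1}]'

```text
t: 7.0
tcp_pos: [0.4851, 0.3665, 0.0901]
tcp_rot: [-0.001, 0.348, 0.938, -0.002]
wrist_force: [-0.3, -0.2, 0.2]
gripper_width: 0.0853
gripper_force: 0.0
```

drive_tool --commands '[{"dx": 0,"dy": 0,"dz": 0,"rx": 0,"ry": 0,"rz": 0,"claw": 0.8},{"dx": 0,"dy": 0,"dz": 0,"rx": 0,"ry": 0,"rz": 0,"claw": 0.7},{"dx": 0,"dy": 0,"dz": 0,"rx": 0,"ry": 0,"rz": 0,"claw": 0.6},{"dx": 0,"dy": 0,"dz": 0,"rx": 0,"ry": 0,"rz": 0,"claw": 0.4},{"dx": 0,"dy": 0,"dz": 0,"rx": 0,"ry": 0,"rz": 0,"claw": 0.4},{"dx": 0,"dy": 0,"dz": 0,"rx": 0,"ry": 0,"rz": 0,"claw": 0.4},{"dx": 0,"dy": 0,"dz": 0,"rx": 0,"ry": 0,"rz": 0,"claw": 0.4}]' --newtons 60

```text
t: 7.7
tcp_pos: [0.4867, 0.3704, 0.0942]
tcp_rot: [0.001, 0.346, 0.938, 0.001]
wrist_force: [0.2, -0.1, 5.6]
gripper_width: 0.052
gripper_force: 61.5
```

drive_tool --commands '[{"dx": 0,"dy": 0,"dz": 1,"rx": 0,"ry": 0,"rz": 0,"claw": 0.4},{"dx": 0,"dy": 0,"dz": 3,"rx": 0,"ry": 0,"rz": 0,"claw": 0.4},{"dx": 0,"dy": 0,"dz": 7,"rx": 0,"ry": 0,"rz": 0,"claw": 0.4},{"dx": 0,"dy": 0,"dz": 11,"rx": 0,"ry": 0,"rz": 0,"claw": 0.4},{"dx": 0,"dy": 0,"dz": 15,"rx": 0,"ry": 0,"rz": 0,"claw": 0.4},{"dx": 0,"dy": 0,"dz": 19,"rx": 0,"ry": 0,"rz": 0,"claw": 0.4},{"dx": 0,"dy": 0,"dz": 22,"rx": 0,"ry": 0,"rz": 0,"claw": 0.4},{"dx": 0,"dy": 0,"dz": 22,"rx": 0,"ry": 0,"rz": 0,"claw": 0.4}]'

```text
t: 8.5
tcp_pos: [0.4872, 0.3712, 0.3182]
tcp_rot: [0.002, 0.346, 0.938, 0.004]
wrist_force: [-0.1, -0.2, -1.2]
gripper_width: 0.0517
gripper_force: 62.8
```

drive_tool --commands '[{"dx": -1,"dy": -3,"dz": 0,"rx": 0,"ry": 0,"rz": -4,"claw": 0.4},{"dx": -2,"dy": -7,"dz": 0,"rx": 0,"ry": 0,"rz": -8,"claw": 0.4},{"dx": -2,"dy": -11,"dz": 0,"rx": 0,"ry": 0,"rz": -12,"claw": 0.4},{"dx": -2,"dy": -15,"dz": 0,"rx": 0,"ry": 0,"rz": -16,"claw": 0.4},{"dx": -1,"dy": -19,"dz": 0,"rx": 0,"ry": 0,"rz": -20,"claw": 0.4},{"dx": 1,"dy": -23,"dz": 0,"rx": 0,"ry": 0,"rz": -24,"claw": 0.4},{"dx": 3,"dy": -27,"dz": 0,"rx": 0,"ry": 0,"rz": -28,"claw": 0.4},{"dx": 5,"dy": -31,"dz": 0,"rx": 0,"ry": 0,"rz": -32,"claw": 0.4}]'

```text
t: 9.3
tcp_pos: [0.5353, 0.0585, 0.3117]
tcp_rot: [-0.0, 0.592, 0.806, 0.0]
wrist_force: [0.2, 0.6, -1.0]
gripper_width: 0.0515
gripper_force: 63.3
```

drive_tool --commands '[{"dx": 2,"dy": -4,"dz": 0,"rx": 0,"ry": 0,"rz": -5,"claw": 0.4},{"dx": 4,"dy": -8,"dz": 0,"rx": 0,"ry": 0,"rz": -10,"claw": 0.4},{"dx": 5.5,"dy": -11,"dz": 0,"rx": 0,"ry": 0,"rz": -14,"claw": 0.4},{"dx": 7,"dy": -14.2,"dz": 0,"rx": 0,"ry": 0,"rz": -18,"claw": 0.4},{"dx": 7,"dy": -14.2,"dz": 0,"rx": 0,"ry": 0,"rz": -18,"claw": 0.4},{"dx": 7,"dy": -14.2,"dz": 0,"rx": 0,"ry": 0,"rz": -18,"claw": 0.4}]'

```text
t: 9.9
tcp_pos: [0.605, -0.0828, 0.3111]
tcp_rot: [-0.001, 0.711, 0.704, -0.001]
wrist_force: [0.0, 1.0, -0.6]
gripper_width: 0.0519
gripper_force: 63.3
```

```bash
python3 - <<'E'
from h import *
p,d,i=snap('side'); cv2.imwrite('pics/side2.png',p[...,::-1])
s=env.read_state(); print(s['t'],s['tcp_pos'],s['tcp_rot'],s['wrist_force'])
E
```

```text
9.95 [ 0.60505288 -0.08124797  0.31133169] [-7.84381006e-04  7.09714459e-01  7.04488940e-01 -3.22334918e-04] [ 0.05806243  0.67037225 -0.07456353]
```

View pics/side2.png

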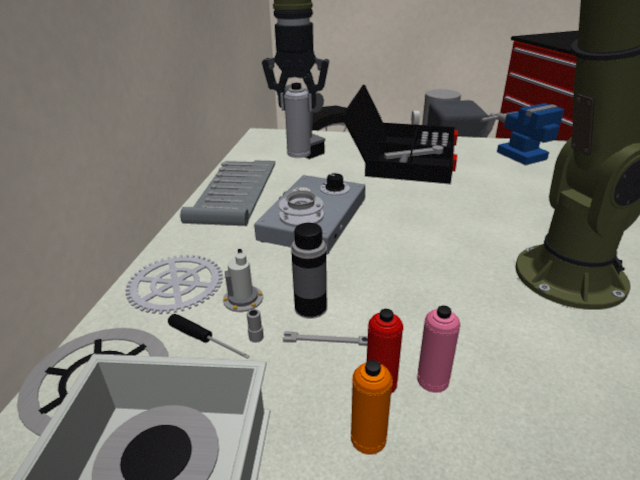

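The can hangs upright at (298,120) above the cradle at (301,205), and the other things are unmoved. I'll measure the can axis and the cradle in this same view.

```bash
python3 - <<'E'
from h import *
from scipy.optimize import least_squares
i=viewer.camera_info('side'); d=np.load('side.npz')['d']; v,u=np.mgrid[:480,:640]; W=world(i,u,v,d); C0=np.array([.606,-.082])
def fit(lo,hi,r,rmax):
    m=(W[...,2]>lo)&(W[...,2]<hi)&(np.hypot(*(W[...,:2]-C0).transpose(2,0,1))<rmax); q=W[m][:,:2]
    return least_squares(lambda c:np.hypot(*(q-c).T)-r,C0,loss='soft_l1',f_scale=.002).x.round(4),m.sum()
for lo,hi in((.225,.25),(.25,.28),(.28,.31),(.225,.31)): print('can',lo,fit(lo,hi,.0265,.045))
m=(np.hypot(*(W[...,:2]-C0).transpose(2,0,1))<.04)&(W[...,2]>.15)&(v<165); print('can bottom z',np.percentile(W[m][:,2],[0,.5,2]))
# ring of the cup's mouth: points near z .104-.110
m=(W[...,2]>.104)&(W[...,2]<.111)&(np.hypot(*(W[...,:2]-C0).transpose(2,0,1))<.045); q=W[m][:,:2]
r=least_squares(lambda c:np.hypot(*(q-c[:2]).T)-c[2],[*C0,.036],loss='soft_l1',f_scale=.002).x; print('mouth',r.round(4),m.sum())
# ring plate edge z .083-.092 r .054
m=(W[...,2]>.086)&(W[...,2]<.093)&(np.hypot(*(W[...,:2]-C0).transpose(2,0,1))<.062); a=np.uint8(m)*255
cs,_=cv2.findContours(a,0,1); c=cv2.convexHull(np.vstack([x for x in cs if len(x)>8]))[:,0]; q=plane(i,c[:,0],c[:,1],.09)[:,:2]
r=least_squares(lambda c:np.hypot(*(q-c[:2]).T)-c[2],[*C0,.054],loss='soft_l1',f_scale=.002).x; print('plate',r.round(4))
E
```

```text
can 0.225 (array([ 0.6052, -0.0799]), np.int64(257))
can 0.25 (array([ 0.6049, -0.0799]), np.int64(319))
can 0.28 (array([ 0.6046, -0.08  ]), np.int64(334))
can 0.225 (array([ 0.6049, -0.0799]), np.int64(910))
can bottom z [0.21565233 0.21884371 0.2265253 ]
mouth [ 0.6049 -0.0791  0.0348] 111
plate [ 0.6032 -0.074   0.0533]
```

The can and cup axes agree to about 1 mm, and the upright check is good. I'll lower into the mouth.

drive_tool --commands '[{"dx": 0.1,"dy": 0,"dz": -3,"rx": 0,"ry": 0,"rz": 0,"claw": 0.4},{"dx": 0.1,"dy": 0,"dz": -6,"rx": 0,"ry": 0,"rz": 0,"claw": 0.4},{"dx": 0.1,"dy": 0,"dz": -8,"rx": 0,"ry": 0,"rz": 0,"claw": 0.4},{"dx": 0.1,"dy": 0,"dz": -9.5,"rx": 0,"ry": 0,"rz": 0,"claw": 0.4},{"dx": 0.1,"dy": 0,"dz": -10.3,"rx": 0,"ry": 0,"rz": 0,"claw": 0.4},{"dx": 0.1,"dy": 0,"dz": -11,"rx": 0,"ry": 0,"rz": 0,"claw": 0.4},{"dx": 0.1,"dy": 0,"dz": -11.5,"rx": 0,"ry": 0,"rz": 0,"claw": 0.4},{"dx": 0.1,"dy": 0,"dz": -11.5,"rx": 0,"ry": 0,"rz": 0,"claw": 0.4}]'

```text
t: 10.75
tcp_pos: [0.6065, -0.0819, 0.1971]
tcp_rot: [0.0, 0.71, 0.704, 0.0]
wrist_force: [0.4, -0.5, -0.8]
gripper_width: 0.0521
gripper_force: 63.3
```

drive_tool --commands '[{"dx": 0,"dy": 0,"dz": -0.3,"rx": 0,"ry": 0,"rz": 0,"claw": 0.4},{"dx": 0,"dy": 0,"dz": -0.6,"rx": 0,"ry": 0,"rz": 0,"claw": 0.4},{"dx": 0,"dy": 0,"dz": -0.9,"rx": 0,"ry": 0,"rz": 0,"claw": 0.4},{"dx": 0,"dy": 0,"dz": -1.2,"rx": 0,"ry": 0,"rz": 0,"claw": 0.4},{"dx": 0,"dy": 0,"dz": -1.4,"rx": 0,"ry": 0,"rz": 0,"claw": 0.4},{"dx": 0,"dy": 0,"dz": -1.4,"rx": 0,"ry": 0,"rz": 0,"claw": 0.4}]' --newtons 80

```text
t: 11.35
tcp_pos: [0.6066, -0.082, 0.184]
tcp_rot: [0.0, 0.71, 0.704, 0.0]
wrist_force: [-1.8, 0.1, 6.0]
gripper_width: 0.0513
gripper_force: 84.5
```

It's seated on the springs at about 6 N. Next I'll press down.

drive_tool --commands '[{"dx": 0,"dy": 0,"dz": -0.3,"rx": 0,"ry": 0,"rz": 0,"claw": 0.4},{"dx": 0,"dy": 0,"dz": -0.6,"rx": 0,"ry": 0,"rz": 0,"claw": 0.4},{"dx": 0,"dy": 0,"dz": -0.9,"rx": 0,"ry": 0,"rz": 0,"claw": 0.4},{"dx": 0,"dy": 0,"dz": -1.1,"rx": 0,"ry": 0,"rz": 0,"claw": 0.4},{"dx": 0,"dy": 0,"dz": -1.1,"rx": 0,"ry": 0,"rz": 0,"claw": 0.4}]'

```text
t: 11.85
tcp_pos: [0.6066, -0.0821, 0.174]
tcp_rot: [-0.0, 0.71, 0.704, 0.0]
wrist_force: [-3.1, 1.4, 11.0]
gripper_width: 0.0516
gripper_force: 84.9
```

drive_tool --commands '[{"dx": 0,"dy": 0,"dz": -0.2,"rx": 0,"ry": 0,"rz": 0,"claw": 0.4},{"dx": 0,"dy": 0,"dz": -0.3,"rx": 0,"ry": 0,"rz": 0,"claw": 0.4},{"dx": 0,"dy": 0,"dz": -0.3,"rx": 0,"ry": 0,"rz": 0,"claw": 0.4}]'

```text
t: 12.15
tcp_pos: [0.6067, -0.0821, 0.1713]
tcp_rot: [-0.0, 0.71, 0.704, 0.001]
wrist_force: [-3.7, 1.2, 12.5]
gripper_width: 0.0514
gripper_force: 84.9
```

drive_tool --commands '[{"dx": 0,"dy": 0,"dz": -0.1,"rx": 0,"ry": 0,"rz": 0,"claw": 0.4},{"dx": 0,"dy": 0,"dz": -0.2,"rx": 0,"ry": 0,"rz": 0,"claw": 0.4},{"dx": 0,"dy": 0,"dz": -0.2,"rx": 0,"ry": 0,"rz": 0,"claw": 0.4}]'

```text
t: 12.45
tcp_pos: [0.6068, -0.0821, 0.1701]
tcp_rot: [-0.0, 0.71, 0.704, 0.001]
wrist_force: [-4.9, 0.7, 15.2]
gripper_width: 0.051
gripper_force: 85.7
```

drive_tool --commands '[{"dx": 0,"dy": 0,"dz": -0.1,"rx": 0,"ry": 0,"rz": 0,"claw": 0.4},{"dx": 0,"dy": 0,"dz": -0.2,"rx": 0,"ry": 0,"rz": 0,"claw": 0.4},{"dx": 0,"dy": 0,"dz": -0.2,"rx": 0,"ry": 0,"rz": 0,"claw": 0.4}]'

```text
t: 12.75
tcp_pos: [0.6069, -0.0822, 0.17]
tcp_rot: [-0.0, 0.71, 0.704, 0.001]
wrist_force: [-7.4, 2.3, 24.8]
gripper_width: 0.0514
gripper_force: 86.6
```

```bash
python3 - <<'E'
from h import *
p,d,i=snap('side'); a=cv2.resize(p[130:250,240:380,::-1],None,fx=4,fy=4,interpolation=2); cv2.imwrite('pics/side3.png',a)
d0=np.load('side.npz')['d']; v,u=np.mgrid[:480,:640]; W=world(i,u,v,d)
# bolt/plate: ring plate height near robot-left side facing camera
rr=np.hypot(W[...,0]-.6065,W[...,1]+.0815); m=(rr>.041)&(rr<.051)&(W[...,2]>.065)&(W[...,2]<.1); print('plate z now',np.percentile(W[m][:,2],[10,50,90]),m.sum())
W0=world(viewer.camera_info('top'),u,v,np.load('top.npz')['d']); rr=np.hypot(W0[...,0]-.6065,W0[...,1]+.0815); m=(rr>.041)&(rr<.051); print('plate z free(top)',np.percentile(W0[m][:,2],[10,50,90]))
s=env.read_state(); print(s['t'],s['tcp_pos'],s['wrist_force'])
E
```

```text
plate z now [0.07355565 0.07524876 0.0902976 ] 192
plate z free(top) [0.08817211 0.091301   0.09459619]
12.8 [ 0.60687067 -0.08218151  0.17000507] [-7.40419986  1.41986768 24.57374948]
```

View pics/side3.png

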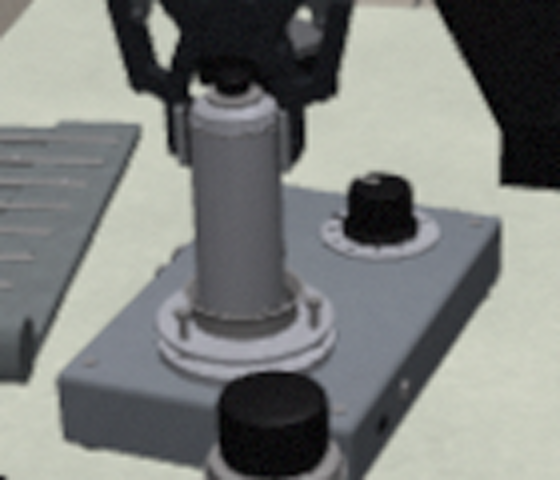

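The picture shows the can upright in the cup at (240,215), with the ring sunk and the bolts standing proud at (183,322) and (315,312). The plate is at about 75 mm, the tool stopped moving, and the force rose to 25 N, so it's on the hard stop. I'm handing in while still pressing.

```bash
python3 -c "
from cell import ticket
print(ticket.sign_off())"
```

```text
the job is handed in; nothing more can be done
None
```

I turned the regulator to the index mark (pointer within about 1° by camera) and released it, then seated the bare aluminium can in the cradle. I handed the job in at about 12.8 s with the can still gripped and pressed to the hard stop at about 25 N.

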